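# Sort the gear wheels into their dishes

## Robot

A 6-joint arm with a two-finger parallel gripper is mounted at the origin on the work surface. World frame = base frame: x ahead of the robot, y to its left, z up, the work surface at z = 0. Lengths are in mm, angles in degrees, forces in N, time in s.
With the tool pointing down it reaches from about 350 to 850 mm from the base axis. Payload 8.1 kg.
Tool frame: the origin (TCP) lies at the very end of the fingers, on their centre line; the grasp point (between the pads) lies r.tcp_to_grasp behind it (r.tcp_to_grasp is the distance from the TCP to the grasp point, in mm); z points along the fingers, y is the line along which they close (so a half turn about z gives the same grasp; the last joint's range is limited). The gripper opens to 85 mm and grips with 20 to 120 N. Pads are 22 mm wide; open, the fingers measure 114 mm over their backs; the gripper's body (76 mm by 85 mm) begins 54 mm behind the grasp point. The pads swing forward as they close: fully open they stand 13 mm farther back than shut.
Start: joints at [-79.779, 7.471, 85.268, -0, 87.261, -4.893], TCP at [156.471, -579.243, 231.292] pointing down, gripper open.
Joint ranges: [-169.43, 169.43], [-51.17, 129.36], [1.28, 143.12], [-76.62, 256.62], [0, 156.53], [-152.29, 152.29]. Speed limits (degrees/s): [136.94, 136.94, 159.86, 180, 180, 180].

## Interface

Orientations are given as [roll, pitch, yaw] about the fixed x, y, z axes, in that order (R = Rz(yaw) Ry(pitch) Rx(roll)).
In Python, from bench import sense, viewer, order, r gives the robot as it stands.
- The arm moves only by the tool carry_out, never from a script. Its argument "increments" is one flat list of numbers, 7 for each row, row after row: the shift along the tool's x, y, z as a fraction of full scale, then the turn, a rotation vector about the tool's x, y, z as a fraction of full scale, then the opening, from -1 (shut) to 1 (fully open). A call has exactly 10 rows; each row is the pose to reach, as a shift and turn from the pose commanded when the call began, along the tool's axes at that moment, turning the shorter way round; what a row does not reach only later rows make up. Full scale, the value 1, is 400 mm for a shift and 2 pi rad for a turn. A row lasts 1/8 s, in which the tool goes at most 62.5 mm and 10.7 degrees, less where a joint would pass 70% of its speed; a pose out of reach is approached as far as the arm can. A call with a number of a shift or a turn outside -1 to 1 is refused whole. A call with a gripper value outside its range is refused whole. The fingers move at their own pace and stop on an object; "force" is the grip in N (left out, the last holds). Time passes only in rows, so rows that repeat a pose let the fingers close, or fill a call up. It gives the time, the measured TCP pose, the force, the opening and the grip force at its end, in the units of the state.
- sense(): the state, without advancing time (a new reading comes with each control period).
- viewer.snapshot(name): name is "scene" or "top" or "wrist"; returns the picture (480x640x3 uint8, red, green, blue); there is no depth.
- viewer.get_calibration(name): a dict with "fx", "fy", "cx", "cy" (pixels), "R" (3x3) and "t" (3): a world point X has camera coordinates R X + t. Camera axes: x right, y down, z forward; pixel columns grow to the right and rows downward; lengths in mm; the calibration is good to about 2 mm. A picture is of the moment at which its call begins: read the wrist's pose just before it. get_calibration takes no time and is no camera call; for the wrist camera it gives the pose at the moment of the call.
- order.hand_in(): hands the job in; it is judged then, once.
The state is a dict: "time": time; "joint_pos": joint angles; "qd": joint speeds; "joint_efforts": joint torques, N m; "tool_pos": TCP position; "tcp_rot": TCP orientation; "ft_force": force on the tool from outside, world axes, zero at the start; "wrist_torque": the same for the moment, N m; "finger_gap": finger opening in mm; "grip_force": force on a finger pad.
Only numpy, scipy, OpenCV 4.12 (cv2) and the standard library are available. Lean on these libraries where they do the work, as an engineer would, in place of code of your own. Each camera call takes 0.05 s, during which the arm holds its last target. There are 200 camera calls.

## Task

Out of the stripped damper-motor parts on the bench, put each of the three white nylon gear wheels into the steel dish of its own size: small gear in the small dish, medium in the medium, large in the large. Set them down rather than dropping them, so that each lies flat inside its dish with the hub up, and leave the dial, the coupler and the crank arm where they are.

Things in the scene. Friction and masses are not known exactly. Their poses are not given: they have to be found in the camera images.
- gear_small: the small gear wheel: loose, white nylon, a toothed disc 40 mm across and 14 mm thick with a plain round hub on top, 24 mm across and 22 mm tall (hub top 36 mm above the underside), a small square bore shown dark in the hub. Lies flat, hub up, at a random yaw. Origin: centre of its underside; z up along the hub.
- dish_small: the small parts dish: round, open-topped, plain steel, fixed to the bench; 60 mm across inside, 68 mm outside, rim 16 mm high, flat floor 5 mm thick (so its inner floor is 5 mm above the bench). Origin: centre of its underside, at bench height.
- gear_medium: the medium gear wheel: loose, white nylon, a toothed disc 58 mm across and 14 mm thick with a plain round hub on top, 24 mm across and 22 mm tall (hub top 36 mm above the underside), a small square bore shown dark in the hub. Lies flat, hub up, at a random yaw. Origin: centre of its underside; z up along the hub.
- dish_medium: the medium parts dish: round, open-topped, plain steel, fixed to the bench; 78 mm across inside, 86 mm outside, rim 16 mm high, flat floor 5 mm thick (so its inner floor is 5 mm above the bench). Origin: centre of its underside, at bench height.
- gear_large: the large gear wheel: loose, white nylon, a toothed disc 76 mm across and 14 mm thick with a plain round hub on top, 24 mm across and 22 mm tall (hub top 36 mm above the underside), a small square bore shown dark in the hub. Lies flat, hub up, at a random yaw. Origin: centre of its underside; z up along the hub.
- dish_large: the large parts dish: round, open-topped, plain steel, fixed to the bench; 96 mm across inside, 104 mm outside, rim 16 mm high, flat floor 5 mm thick (so its inner floor is 5 mm above the bench). Origin: centre of its underside, at bench height.
- dial: position indicator dial, not a gear: loose, grey thermoplastic, a smooth toothless disc 58 mm across and 8 mm thick with a round centre boss 20 mm across (top 18 mm above the bench) and a raised pointer rib. To be left alone. Origin: centre of its underside.
- coupler: square shaft coupler: loose, a steel square sleeve 26 x 26 mm and 36 mm tall with a 13 mm square hole down through it, standing upright. To be left alone. Origin: centre of its underside.
- crank_arm: crank arm: loose, brushed aluminium, a flat bar about 97 mm long along its x, 30 mm wide at its boss, at most 14 mm high. To be left alone. Origin: underside, middle of the bar.
- vise: small dark cast-iron vise clamped to the right-hand (-y) bench edge, fixed, 85 x 165 mm in plan and 106 mm tall, its screw and 122 mm tommy bar sticking out over the edge; clear of the work, an obstacle only. Origin: centre of its base on the bench.
Not all that is in view belongs to the job. What is shaped like the gear_medium but orange or pink is not meant.

How it is judged:
By the outcome, as a careful person would: the job done as asked, in the order asked, and still so for the second after the job is handed in, with the robot touching nothing.
It also fails if it takes over 85 s, if anything falls off the work surface, if the arm or the gripper's body presses on something with over 40 N, if the wrist force passes 120 N, or if a joint passes its speed limit or range.

## Working session

There is one attempt and no reset: what is moved stays moved. The work goes in short steps, Python scripts to look and compute and a tool call to move; the robot and the scene stay as the last step left them, time stands still between calls to the robot, and variables do not carry over. Pictures are saved under pics/ and viewed, at most 14 in all, crops included, and the job is handed in when it is done.

Besides the shell and the picture viewer there is one more tool, called as a command line: name --argument value ..., lists and objects as JSON in quotes. carry_out: Moves the arm, as the interface text tells. Its arguments: {"type":"object","properties":{"increments":{"type":"array"},"force":{"type":"number"}},"required":["increments"]}

```bash
mkdir -p pics; python3 - <<'E'
from bench import sense, viewer, r
import cv2
for n in("top","scene"):
    cv2.imwrite(f"pics/{n}0.png",viewer.snapshot(n)[:,:,::-1]); print(n,viewer.get_calibration(n))
s=sense(); print(s); print(r.tcp_to_grasp)
E
```

```text
top {'fx': 470.4986199458808, 'fy': 470.4986199458808, 'cx': 321.0409346105703, 'cy': 236.84315442087134, 'R': array([[ 0.01937507, -0.99979141,  0.00646035],
       [-0.99607799, -0.01986025, -0.08622181],
       [ 0.08633213, -0.00476446, -0.99625502]]), 't': array([-106.79938068,  563.51061264, 1226.70162933])}
scene {'fx': 619.5514374462069, 'fy': 619.5514374462069, 'cx': 321.2993799065464, 'cy': 234.92998610871138, 'R': array([[ 0.05339761,  0.99838991,  0.01913835],
       [ 0.70696172, -0.02426147, -0.70683556],
       [-0.70523317,  0.05127341, -0.70711895]]), 't': array([  47.40774138, -385.91917924, 1758.63086122])}
{'time': 0.1, 'joint_pos': array([-7.97768136e+01,  7.51093153e+00,  8.53231490e+01, -9.16905446e-04,
        8.72602222e+01, -4.89422935e+00]), 'qd': array([ 0.09071303, -0.06327629, -0.1562845 ,  0.0271976 ,  0.02844024,
       -0.01606996]), 'joint_efforts': array([-4.21222667e-04, -5.70952892e+01, -5.01942229e+01, -3.90197156e-04,
        8.19551497e-03, -1.92599276e-05]), 'tool_pos': array([ 156.39626573, -578.75471862,  230.34670004]), 'tcp_rot': array([-1.79905963e+02, -7.13313344e-03,  1.51174545e+01]), 'ft_force': array([-0.19674629, -0.34375684,  0.21714901]), 'wrist_torque': array([-0.0160315 , -0.04787722,  0.02598494]), 'grip_force': 0.0, 'finger_gap': 85.66004243238518}
18.700000000000003
```

View pics/top0.png

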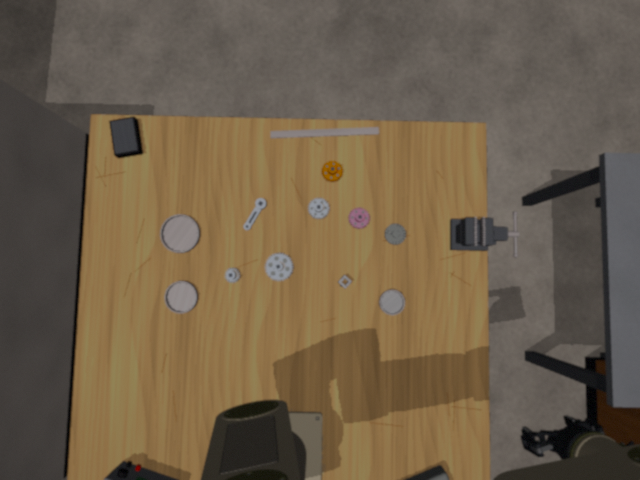

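View pics/scene0.png

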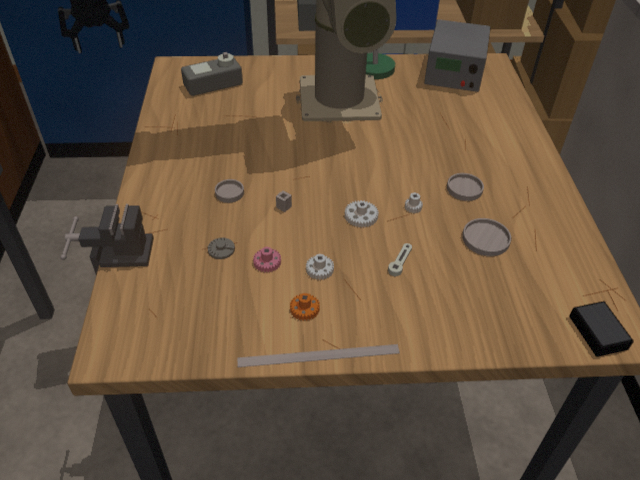

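The top view shows the white small gear at (232,275), medium at (319,208) and large at (279,266). The dishes are small at (391,301), medium at (181,297) and large at (180,233). The orange (332,171) and pink (359,218) gears are decoys, the dial is at (395,234) and the coupler at (345,281). I'll enlarge this area to confirm and measure.

```bash
cat > h.py <<'E'
import numpy as np, cv2
from bench import sense, viewer, order, r
from scipy.spatial.transform import Rotation as Ro
def px2w(n,u,v,z,c=None):
    c=c or viewer.get_calibration(n); R=np.array(c["R"]);t=np.array(c["t"])
    d=R.T@np.array([(u-c["cx"])/c["fx"],(v-c["cy"])/c["fy"],1]); o=-R.T@t
    return (o+d*(z-o[2])/d[2])[:2]
def w2px(c,X):
    p=np.array(c["R"])@X+np.array(c["t"]); return np.array([c["fx"]*p[0]/p[2]+c["cx"],c["fy"]*p[1]/p[2]+c["cy"]])
def frac(target,yaw,s=None,base=None):
    """shift fractions (tool axes) and turn about tool z from the given/measured pose to a pointing-down pose"""
    s=s or sense(); p=s["tool_pos"] if base is None else np.array(base[:3]); 
    R=Ro.from_euler("xyz",s["tcp_rot"] if base is None else [180,0,base[3]],degrees=True)
    d=R.inv().apply(np.array(target)-p)/400
    rv=(R.inv()*Ro.from_euler("xyz",[180,0,yaw],degrees=True)).as_rotvec()/(2*np.pi)
    return np.round(d,4),np.round(rv,4)
E
python3 - <<'E'
from h import *
im=cv2.imread("pics/top0.png")
cv2.imwrite("pics/crop1.png",cv2.resize(im[160:325,158:418],None,fx=3,fy=3,interpolation=cv2.INTER_CUBIC))
for n,(u,v),z in [("gs",(232,275),14),("gm",(319,208),14),("gl",(279,266),14),("ds",(391,301),16),("dm",(181,297),16),("dl",(180,233),16),("coupler",(345,281),36),("dial",(395,234),8),("pink",(359,218),14),("orange",(332,171),14),("crank",(255,214),10)]:
    print(n,px2w("top",u,v,z).round())
E
```

```text
gs [460. 139.]
gm [644. -89.]
gl [486.  15.]
ds [ 399. -284.]
dm [399. 271.]
dl [569. 282.]
coupler [ 450. -161.]
dial [ 579. -295.]
pink [ 619. -197.]
orange [ 746. -122.]
crank [625.  84.]
```

View pics/crop1.png

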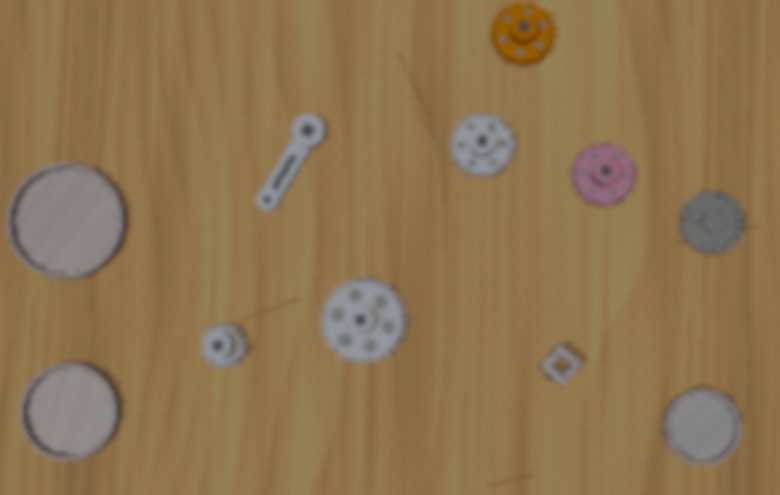

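The crop shows white toothed gears with round hubs: small at crop (223,345), medium at (482,146) and large at (363,320). The same-shaped decoys are orange (523,33) and pink (604,174), and the grey dial at (711,221) has no teeth. The white ones fit the description. I'm moving the arm past the small dish for a wrist look.

carry_out --increments '[0.2,-0.17,0,0,0,-0.03,1,0.4,-0.34,0,0,0,-0.06,1,0.6,-0.5,0,0,0,-0.09,1,0.816,-0.683,0,0,0,-0.12,1,0.816,-0.683,0,0,0,-0.15,1,0.816,-0.683,0,0,0,-0.18,1,0.816,-0.683,0,0,0,-0.208,1,0.816,-0.683,0,0,0,-0.208,1,0.816,-0.683,0,0,0,-0.208,1,0.816,-0.683,0,0,0,-0.208,1]'

```text
time: 1.35
tool_pos: [399.7, -231.4, 231.1]
tcp_rot: [-180.0, 0.0, 89.8]
ft_force: [-0.7, -0.4, 0.5]
finger_gap: 85.3
grip_force: 0.0
```

```bash
python3 - <<'E'
from h import *
s=sense(); print(s["time"],s["tool_pos"].round(1),s["tcp_rot"].round(2),s["joint_pos"].round(1))
c=viewer.get_calibration("wrist"); print(c)
cv2.imwrite("pics/w1.png",viewer.snapshot("wrist")[:,:,::-1])
for n,X in dict(ds=(399,-284,16),coupler=(450,-161,36),tcp=s["tool_pos"]).items(): print(n,w2px(c,np.array(X)).round())
E
```

```text
1.35 [ 399.7 -231.4  231.1] [-179.97    0.     89.84] [-36.4 -14.4 106.3  -0.   88.2 -36.3]
{'fx': 415.2698582295048, 'fy': 415.2698582295048, 'cx': 313.23154235635764, 'cy': 239.6116900254982, 'R': array([[ 9.99998231e-01, -1.68353631e-03,  8.38465175e-04],
       [-1.85030121e-03, -9.60550854e-01,  2.78098244e-01],
       [ 3.37199946e-04, -2.78099304e-01, -9.60552270e-01]]), 't': array([-399.6827263 , -256.97399639,  314.43512973])}
ds [313. 261.]
coupler [378. 121.]
tcp [315. 316.]
```

View pics/w1.png

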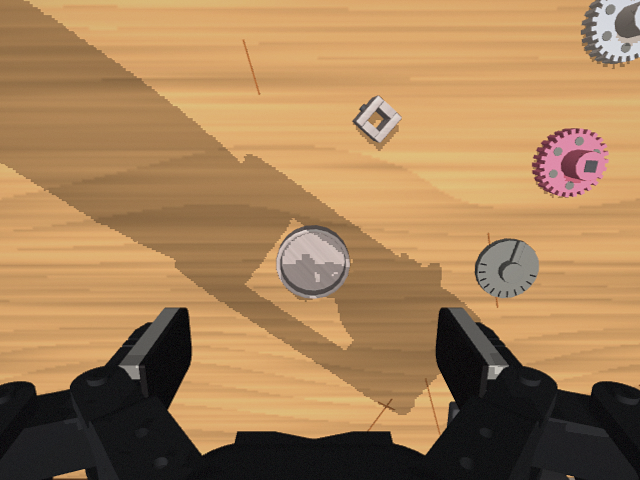

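The wrist view shows the small dish rim centred at about (313.5,262), within 1 px of the top-view prediction, so the top-view positions are good to about 1–2 mm against ±10 mm of clearance in the dish. Next I refine the gears from their bores.

```bash
python3 - <<'E'
from h import *
for n,(u,v),z in [("gs",(217,345),36),("gm",(482,141),36),("gl",(361,320),36),("gs14",(223,345),14),("gm14",(482,146),14),("gl14",(363,320),14),("ds",(703,426),16),("dm",(71,411),16),("dl",(68,221),16)]:
    print(n,px2w("top",158+u/3,160+v/3,z).round(1))
print(px2w("wrist",313.5,262,16))
E
```

```text
gs [459.7 139.5]
gm [643.8 -87.8]
gl [483.9  14.7]
gs14 [459.8 138.2]
gm14 [642.5 -87.9]
gl14 [484.4  14.8]
ds [ 396.8 -287.9]
dm [399.3 269.6]
dl [567.3 279.8]
[ 399.45121139 -284.98073076]
```

carry_out --increments '[0.13,0.02,0,0,0,0,1,0.27,0.05,0,0,0,0,1,0.41,0.08,0,0,0,0,1,0.55,0.1,0.05,0,0,0,0.7,0.69,0.12,0.1,0,0,0,0.7,0.82,0.14,0.15,0,0,0,0.7,0.925,0.15,0.2,0,0,0,0.7,0.925,0.15,0.25,0,0,0,0.7,0.925,0.15,0.28,0,0,0,0.7,0.925,0.15,0.28,0,0,0,0.7]'

```text
time: 2.65
tool_pos: [459.8, 138.5, 118.4]
tcp_rot: [-179.9, 0.0, 89.9]
ft_force: [-0.5, 0.3, -0.2]
finger_gap: 72.6
grip_force: 0.0
```

```bash
cat > look.py <<'E'
import sys; from h import *
s=sense(); print(s["time"],s["tool_pos"].round(1),s["tcp_rot"].round(2),round(s["finger_gap"],1))
c=viewer.get_calibration("wrist"); cv2.imwrite(f"pics/{sys.argv[1]}.png",viewer.snapshot("wrist")[:,:,::-1])
import json; json.dump({k:np.array(v).tolist() for k,v in c.items()},open(f"pics/{sys.argv[1]}.json","w"))
for a in sys.argv[2:]:
    X=np.array(eval(a),float); print(X,w2px(c,X).round())
E
python3 look.py w2 460,139,36 460,139,14
```

```text
2.65 [459.8 138.5 118.4] [-1.7988e+02  3.0000e-02  8.9880e+01] 72.6
[460. 139.  36.] [315. 249.]
[460. 139.  14.] [315. 238.]
```

View pics/w2.png

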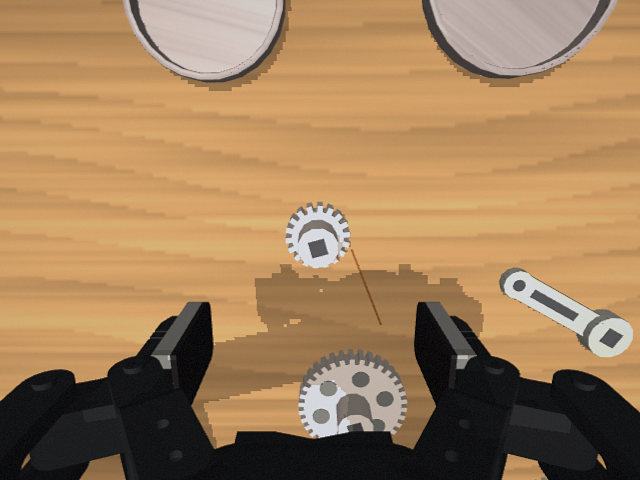

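In the wrist view the small gear's bore is at (318,248), giving a centre of about (461.5,139). I'm descending and gripping the hub.

carry_out --increments '[0,0.004,0.06,0,0,0,0.5,0,0.004,0.13,0,0,0,0.5,0,0.004,0.2,0,0,0,0.5,0,0.004,0.235,0,0,0,0.5,0,0.004,0.253,0,0,0,0.5,0,0.004,0.253,0,0,0,0.2,0,0.004,0.253,0,0,0,-1,0,0.004,0.253,0,0,0,-1,0,0.004,0.253,0,0,0,-1,0,0.004,0.253,0,0,0,-1]' --force 50

```text
time: 3.95
tool_pos: [463.0, 139.8, 19.3]
tcp_rot: [179.9, -0.0, 90.0]
ft_force: [-0.7, -0.2, 5.8]
finger_gap: 22.1
grip_force: 49.0
```

carry_out --increments '[0,0,-0.04,0,0,0,-1,0,0,-0.11,0,0,0,-1,0,0,-0.18,0,0,0,-1,-0.04,0,-0.24,0,0,0,-1,-0.13,0,-0.28,0,0,0,-1,-0.23,-0.03,-0.3,0,0,0,-1,-0.34,-0.06,-0.3,0,0,0,-1,-0.45,-0.08,-0.3,0,0,0,-1,-0.56,-0.1,-0.3,0,0,0,-1,-0.66,-0.12,-0.3,0,0,0,-1]'

```text
time: 5.2
tool_pos: [413.7, -125.9, 139.3]
tcp_rot: [179.9, 0.0, 90.0]
ft_force: [-0.1, -0.2, -0.1]
finger_gap: 21.6
grip_force: 49.0
```

carry_out --increments '[-0.1,-0.01,0,0,0,0,-1,-0.2,-0.02,0,0,0,0,-1,-0.28,-0.03,0,0,0,0,-1,-0.35,-0.036,0,0,0,0,-1,-0.389,-0.036,0,0,0,0,-1,-0.401,-0.036,0,0,0,0,-1,-0.401,-0.036,0.08,0,0,0,-1,-0.401,-0.036,0.15,0,0,0,-1,-0.401,-0.036,0.2,0,0,0,-1,-0.401,-0.036,0.2,0,0,0,-1]'

```text
time: 6.45
tool_pos: [398.5, -282.8, 56.5]
tcp_rot: [-179.8, -0.2, 90.0]
ft_force: [1.0, 0.3, 0.8]
finger_gap: 22.1
grip_force: 49.0
```

```bash
python3 look.py w3 399.3,-285.5,16
```

```text
6.45 [ 398.5 -282.8   56.5] [-1.7984e+02 -1.7000e-01  9.0040e+01] 22.1
[ 399.3 -285.5   16. ] [316. 282.]
```

View pics/w3.png

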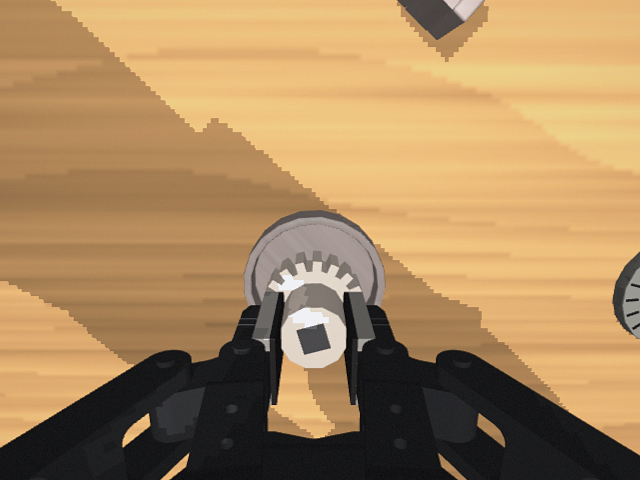

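The gear hangs upright over the small dish, whose rim is centred at about (315,281). Lowering, releasing and rising.

carry_out --increments '[0,0,0.03,0,0,0,-1,0,0,0.055,0,0,0,-1,0,0,0.072,0,0,0,-1,0,0,0.081,0,0,0,-1,0,0,0.085,0,0,0,-1,0,0,0.087,0,0,0,-1,0,0,0.087,0,0,0,-1,0,0,0.087,0,0,0,0.1,0,0,0.087,0,0,0,0.1,0,0,0.087,0,0,0,0.1]'

```text
time: 7.75
tool_pos: [399.5, -284.8, 23.2]
tcp_rot: [-180.0, -0.0, 90.0]
ft_force: [-0.2, -0.3, -0.5]
finger_gap: 46.9
grip_force: 0.0
```

carry_out --increments '[0,0,-0.04,0,0,0,0.1,0,0,-0.12,0,0,0,0.4,0,0,-0.22,0,0,0,0.6,0.06,0.06,-0.25,0,0,0,0.6,0.14,0.15,-0.25,0,0,0,0.6,0.22,0.26,-0.25,0,0,0,0.6,0.3,0.37,-0.25,0,0,0,0.6,0.38,0.48,-0.25,0,0,0,0.6,0.46,0.58,-0.25,0,0,0,0.6,0.493,0.61,-0.25,0,0,0,0.6]'

```text
time: 9.0
tool_pos: [645.5, -85.5, 124.4]
tcp_rot: [179.9, -0.0, 90.1]
ft_force: [-0.6, -0.4, 0.1]
finger_gap: 68.3
grip_force: 0.0
```

```bash
python3 look.py w4 643.2,-87.8,36; python3 - <<'E'
from h import *
im=viewer.snapshot("top")[:,:,::-1]; cv2.imwrite("pics/top1.png",im)
a=cv2.imread("pics/w4.png"); b=cv2.resize(im[270:330,360:440],(160,120),interpolation=cv2.INTER_CUBIC); a[:120,:160]=b
cv2.imwrite("pics/w4b.png",a)
E
```

```text
9.0 [645.5 -85.5 124.4] [ 1.7992e+02 -1.0000e-02  9.0120e+01] 68.3
[643.2 -87.8  36. ] [310. 251.]
```

View pics/w4b.png

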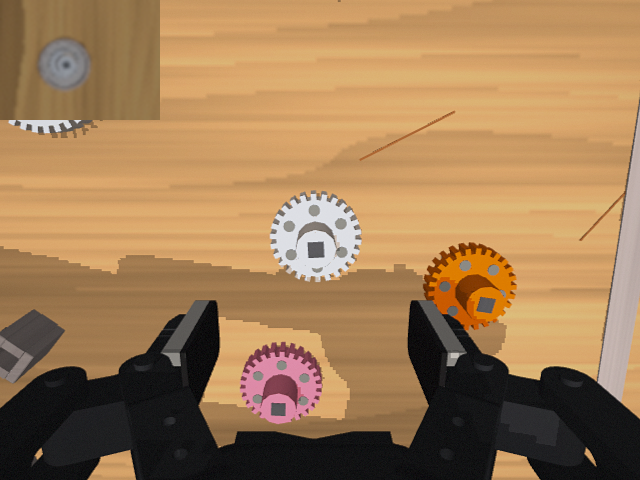

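The inset shows the small gear in its dish, hub up. The medium white gear's bore is at (316,250), giving about (646,-88). Pink (282,385) and orange (470,285) are clear of the fingers. Descending on the medium hub.

carry_out --increments '[0.001,0.007,0.06,0,0,0,0.3,0.001,0.007,0.13,0,0,0,0.2,0.001,0.007,0.2,0,0,0,0.2,0.001,0.007,0.24,0,0,0,0.2,0.001,0.007,0.257,0,0,0,0.2,0.001,0.007,0.257,0,0,0,0.2,0.001,0.007,0.257,0,0,0,-1,0.001,0.007,0.257,0,0,0,-1,0.001,0.007,0.257,0,0,0,-1,0.001,0.007,0.257,0,0,0,-1]'

```text
time: 10.35
tool_pos: [647.6, -87.4, 22.1]
tcp_rot: [179.9, 0.0, 90.0]
ft_force: [-0.9, 0.1, 7.1]
finger_gap: 21.9
grip_force: 49.5
```

carry_out --increments '[0,0,-0.04,0,0,0,-1,0,0,-0.11,0,0,0,-1,0,0,-0.18,0,0,0,-1,0.03,-0.02,-0.24,0,0,0,-1,0.1,-0.07,-0.28,0,0,0,-1,0.19,-0.13,-0.3,0,0,0,-1,0.28,-0.19,-0.3,0,0,0,-1,0.37,-0.25,-0.3,0,0,0,-1,0.46,-0.31,-0.3,0,0,0,-1,0.55,-0.37,-0.3,0,0,0,-1]'

```text
time: 11.6
tool_pos: [497.6, 133.9, 141.5]
tcp_rot: [179.9, -0.0, 90.0]
ft_force: [0.4, 0.7, 0.3]
finger_gap: 21.9
grip_force: 49.1
```

carry_out --increments '[0.08,-0.06,0,0,0,0,-1,0.16,-0.12,0,0,0,0,-1,0.24,-0.18,0,0,0,0,-1,0.3,-0.22,0,0,0,0,-1,0.334,-0.24,0,0,0,0,-1,0.345,-0.246,0,0,0,0,-1,0.345,-0.246,0.08,0,0,0,-1,0.345,-0.246,0.15,0,0,0,-1,0.345,-0.246,0.2,0,0,0,-1,0.345,-0.246,0.2,0,0,0,-1]'

```text
time: 12.85
tool_pos: [399.1, 269.4, 58.9]
tcp_rot: [-179.8, 0.1, 89.9]
ft_force: [-1.0, -1.6, 0.4]
finger_gap: 21.8
grip_force: 49.1
```

```bash
python3 look.py w5 399.3,270,16 356.3,270,16 442.3,270,16 399.3,313,16
```

```text
12.85 [399.1 269.4  58.9] [-1.7981e+02  1.2000e-01  8.9940e+01] 21.8
[399.3 270.   16. ] [315. 274.]
[356.3 270.   16. ] [225. 273.]
[442.3 270.   16. ] [405. 274.]
[399.3 313.   16. ] [315. 183.]
```

View pics/w5.png

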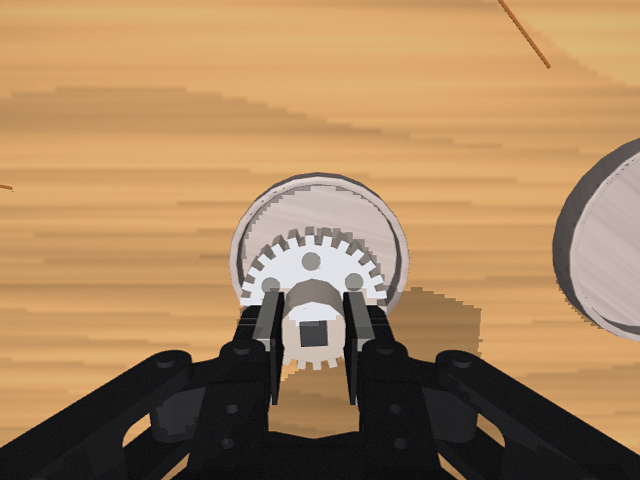

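The medium dish rim spans columns 230–409 with its top at row 173, so its centre is about (401.3,274), a shift of +2 and +4 mm. I'll correct for that while lowering.

carry_out --increments '[0.005,0.003,0.01,0,0,0,-1,0.0095,0.0045,0.035,0,0,0,-1,0.0095,0.0045,0.06,0,0,0,-1,0.0095,0.0045,0.075,0,0,0,-1,0.0095,0.0045,0.083,0,0,0,-1,0.0095,0.0045,0.087,0,0,0,-1,0.0095,0.0045,0.087,0,0,0,-1,0.0095,0.0045,0.087,0,0,0,0.1,0.0095,0.0045,0.087,0,0,0,0.1,0.0095,0.0045,0.087,0,0,0,0.1]'

```text
time: 14.15
tool_pos: [401.7, 274.6, 25.6]
tcp_rot: [-180.0, 0.0, 90.0]
ft_force: [-0.9, 0.3, 0.1]
finger_gap: 47.1
grip_force: 0.0
```

carry_out --increments '[0,0,-0.04,0,0,0,0.1,0,0,-0.12,0,0,0,0.4,0,0,-0.22,0,0,0,0.6,-0.06,0.02,-0.25,0,0,0,0.6,-0.16,0.05,-0.25,0,0,0,0.6,-0.27,0.09,-0.25,0,0,0,0.6,-0.39,0.13,-0.25,0,0,0,0.6,-0.51,0.17,-0.25,0,0,0,0.6,-0.61,0.2,-0.25,0,0,0,0.6,-0.648,0.207,-0.25,0,0,0,0.6]'

```text
time: 15.4
tool_pos: [485.4, 13.4, 126.9]
tcp_rot: [179.9, 0.0, 89.9]
ft_force: [-0.8, 0.3, 0.1]
finger_gap: 68.5
grip_force: 0.0
```

```bash
python3 look.py w6 484.2,14.8,36; python3 - <<'E'
from h import *
im=viewer.snapshot("top")[:,:,::-1]; cv2.imwrite("pics/top2.png",im)
a=cv2.imread("pics/w6.png"); b=cv2.resize(im[267:327,141:221],(160,120),interpolation=cv2.INTER_CUBIC); a[:120,:160]=b
cv2.imwrite("pics/w6b.png",a)
E
```

```text
15.4 [485.4  13.4 126.9] [1.7992e+02 2.0000e-02 8.9850e+01] 68.5
[484.2  14.8  36. ] [312. 243.]
```

View pics/w6b.png

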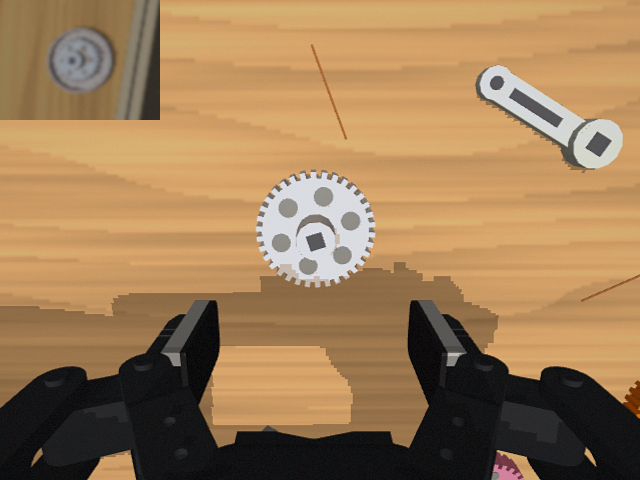

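The inset shows the medium gear in its dish. The large gear's bore is at (316,242), giving about (486,15). Descending.

carry_out --increments '[0.001,0.0045,0.06,0,0,0,0.3,0.001,0.0045,0.13,0,0,0,0.2,0.001,0.0045,0.2,0,0,0,0.2,0.001,0.0045,0.24,0,0,0,0.2,0.001,0.0045,0.263,0,0,0,0.2,0.001,0.0045,0.263,0,0,0,0.2,0.001,0.0045,0.263,0,0,0,-1,0.001,0.0045,0.263,0,0,0,-1,0.001,0.0045,0.263,0,0,0,-1,0.001,0.0045,0.263,0,0,0,-1]'

```text
time: 16.75
tool_pos: [487.5, 15.7, 21.8]
tcp_rot: [179.9, 0.0, 90.0]
ft_force: [-1.8, -0.0, 6.8]
finger_gap: 22.0
grip_force: 49.0
```

carry_out --increments '[0,0,-0.04,0,0,0,-1,0,0,-0.11,0,0,0,-1,0,0,-0.18,0,0,0,-1,0.03,0.01,-0.24,0,0,0,-1,0.1,0.03,-0.28,0,0,0,-1,0.19,0.06,-0.3,0,0,0,-1,0.28,0.09,-0.3,0,0,0,-1,0.37,0.12,-0.3,0,0,0,-1,0.45,0.15,-0.3,0,0,0,-1,0.52,0.17,-0.3,0,0,0,-1]'

```text
time: 18.0
tool_pos: [554.8, 225.0, 141.6]
tcp_rot: [180.0, -0.0, 90.0]
ft_force: [-0.1, 0.3, -1.2]
finger_gap: 21.5
grip_force: 49.1
```

carry_out --increments '[0.06,0.015,0,0,0,0,-1,0.11,0.03,0,0,0,0,-1,0.14,0.038,0,0,0,0,-1,0.152,0.04,0,0,0,0,-1,0.152,0.04,0.05,0,0,0,-1,0.152,0.04,0.12,0,0,0,-1,0.152,0.04,0.17,0,0,0,-1,0.152,0.04,0.2,0,0,0,-1,0.152,0.04,0.2,0,0,0,-1,0.152,0.04,0.2,0,0,0,-1]'

```text
time: 19.25
tool_pos: [571.1, 284.8, 61.5]
tcp_rot: [179.9, -0.0, 90.0]
ft_force: [0.8, 0.4, -0.3]
finger_gap: 21.9
grip_force: 49.1
```

```bash
python3 look.py w7 570,284,16 518,284,16 622,284,16 570,336,16
```

```text
19.25 [571.1 284.8  61.5] [ 1.7992e+02 -3.0000e-02  8.9990e+01] 21.9
[570. 284.  16.] [312. 275.]
[518. 284.  16.] [204. 275.]
[622. 284.  16.] [419. 275.]
[570. 336.  16.] [312. 166.]
```

View pics/w7.png

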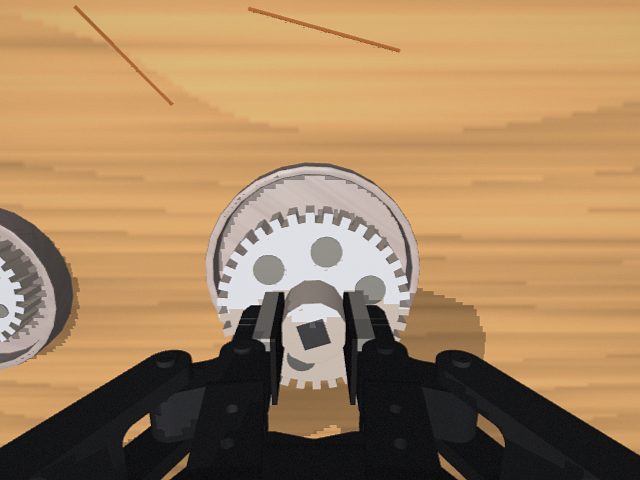

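The large dish rim spans columns 206–419 with its top at row 163, so the gear is centred to about 1 mm. Lowering, releasing and rising clear.

carry_out --increments '[0.003,0,0.01,0,0,0,-1,0.003,0,0.035,0,0,0,-1,0.003,0,0.06,0,0,0,-1,0.003,0,0.075,0,0,0,-1,0.003,0,0.083,0,0,0,-1,0.003,0,0.087,0,0,0,-1,0.003,0,0.087,0,0,0,-1,0.003,0,0.087,0,0,0,0.1,0.003,0,0.087,0,0,0,0.1,0.003,0,0.087,0,0,0,0.1]'

```text
time: 20.55
tool_pos: [570.4, 285.8, 25.6]
tcp_rot: [-180.0, 0.0, 90.0]
ft_force: [0.2, 0.4, -0.6]
finger_gap: 47.2
grip_force: 0.0
```

carry_out --increments '[0,0,-0.04,0,0,0,0.1,0,0,-0.12,0,0,0,0.4,0,0,-0.22,0,0,0,0.6,-0.05,-0.03,-0.3,0,0,0,0.6,-0.12,-0.07,-0.4,0,0,0,0.6,-0.22,-0.1,-0.45,0,0,0,0.6,-0.34,-0.12,-0.45,0,0,0,0.6,-0.46,-0.14,-0.45,0,0,0,0.6,-0.55,-0.15,-0.45,0,0,0,0.6,-0.55,-0.15,-0.45,0,0,0,0.6]'

```text
time: 21.8
tool_pos: [510.5, 63.7, 207.1]
tcp_rot: [179.9, 0.0, 89.8]
ft_force: [-0.2, 0.8, -0.3]
finger_gap: 68.4
grip_force: 0.0
```

```bash
python3 - <<'E'
from h import *
print(sense()["ft_force"])
im=viewer.snapshot("scene")[:,:,::-1]; c=im[130:330,180:530]; cv2.imwrite("pics/end.png",cv2.resize(c,None,fx=2.2,fy=2.2,interpolation=cv2.INTER_CUBIC))
E
```

```text
[-0.21303884  0.83689144 -0.32057959]
```

View pics/end.png

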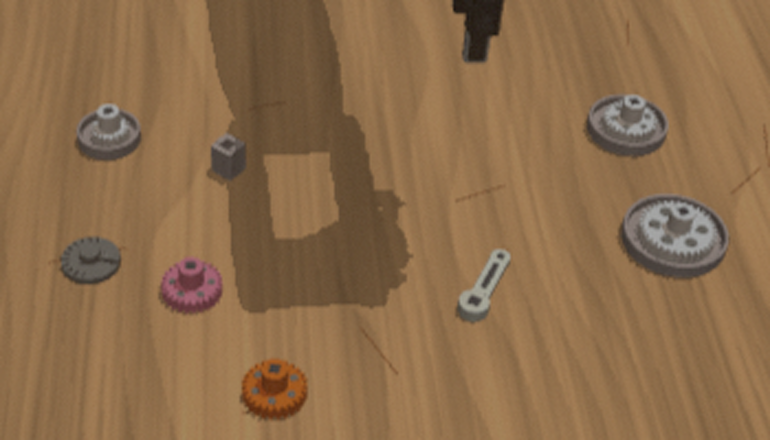

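All three gears lie flat, hub up, in their dishes: small at (108,130), medium at (628,122) and large at (677,232). The dial, coupler and crank arm haven't moved.

```bash
python3 -c "
from bench import order; print(order.hand_in())"
```

```text
the job is handed in; nothing more can be done
None
```

The small, medium and large white gears are each set down flat, hub up, in their own dishes; the dial, coupler and crank arm were left where they were, and the job was handed in at about 22 s on the robot's clock.

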